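# Shut the specimen covers and bring the red ring under the pointer

## Robot

A 6-joint arm with a two-finger parallel gripper is mounted at the origin on the work surface. World frame = base frame: x ahead of the robot, y to its left, z up, the work surface at z = 0. Lengths are in m, angles in rad, forces in N, time in s.
With the tool pointing down it reaches from about 0.375 to 0.9 m from the base axis. Payload 3.1 kg.
Tool frame: the origin (TCP) lies between the finger pads; the fingertips stand 11 mm ahead of it and the grasp point (between the pads) lies 8 mm behind it; z points along the fingers, y is the direction in which the jaws open and shut (so a half turn about z gives the same grasp; the last joint's range is limited). The gripper opens to 85 mm and grips with 20 to 120 N. Pads are 22 mm wide; open, the fingers measure 114 mm over their backs; the gripper's body (76 mm by 85 mm) begins 54 mm behind the grasp point. The pads swing forward as they close: fully open they stand 13 mm farther back than shut.
Start: joints at [1.016, 0.527, 1.433, -0, 1.181, -0.178], TCP at [0.23, 0.581, 0.242] pointing down, gripper open.
Joint ranges: [-3.08, 3.08], [-0.75, 2.2], [0.22, 2.44], [-1.43, 4.57], [0, 2.65], [-2.85, 2.85]. Speed limits (rad/s): [2.79, 2.79, 3.14, 3.14, 3.14, 3.14].

## Interface

Orientations are given as a unit quaternion [x, y, z, w].
In Python, from station import manip gives the robot as it stands.
- The arm moves only by the tool move_arm, never from a script. Its argument "deltas" is a list of rows, each a list of 5 numbers: the shift along the tool's x, y, z in units of 40 cm (1.0 is 40 cm), then the turn about the tool's z in units of 0.5 rad (1.0 is 0.5 rad), then the opening in per cent of the stroke, from 0 (shut) to 100 (fully open). In form: [[x, y, z, twist, grip], ...]. A call has exactly 8 rows; each row is the pose to reach, as a shift and turn from the pose commanded when the call began, along the tool's axes at that moment; what a row does not reach only later rows make up. A row lasts 1/12 s, in which the tool goes at most 41.7 mm and 7.16 degrees, less where a joint would pass 70% of its speed; a pose out of reach is approached as far as the arm can. A call with a number of a shift or a turn outside -1 to 1 is refused whole. A call with a gripper value outside its range is refused whole. The fingers move at their own pace and stop on an object; "force" is the grip in N (left out, the last holds). Time passes only in rows, so rows that repeat a pose let the fingers close, or fill a call up. It gives the time, the measured TCP pose, the force and the opening at its end, in the units of the state.
- manip.sense(): the state, without advancing time (a new reading comes with each control period).
- manip.snapshot(name): name is "side" or "top" or "wrist"; returns (picture, depth): 480x640x3 uint8, red, green, blue; 480x640 float32, m along the optical axis (not along the pixel's ray), 0 where there is no reading.
- manip.get_calibration(name): a dict with "vfov" (degrees; the focal length in pixels is half the picture's height over the tangent of half this angle, whatever the lens; pixels are square), "cx", "cy" (the principal point, pixels), "D" ([k1, k2, p1, p2, k3] as OpenCV has them; the pictures are not rectified), "pose" (4x4, takes a point from camera to world coordinates). Camera axes: x right, y down, z forward; pixel columns grow to the right and rows downward; lengths in m; the calibration is good to about 2 mm. A picture is of the moment at which its call begins: read the wrist's pose just before it. get_calibration takes no time and is no camera call; for the wrist camera it gives the pose at the moment of the call.
- manip.sign_off(): hands the job in, once; it reports no verdict.
The state is a dict: "t": time; "q": joint angles; "qd": joint speeds; "tau": joint torques, N m; "tcp_pos": TCP position; "tool_rot": TCP orientation; "force": force on the tool from outside, world axes, zero at the start; "ft_torque": the same for the moment, N m; "finger_gap": opening from 0.0 (shut) to 1.0 (fully open).
Only numpy, scipy, OpenCV 4.12 (cv2) and the standard library are available. Lean on these libraries where they do the work, as an engineer would, in place of code of your own. Each camera call takes 0.05 s, during which the arm holds its last target.

## Task

Prepare the specimen stage for inspection: first press both hinged white covers down until each snaps and stays shut. Then slide the stage until the fixed orange pointer stands over the inside of the red ring, and let go. Leave the brown bottle, the dish and the blue slide box where they are.

Things in the scene. Friction and masses are not known exactly. Their poses are not given: they have to be found in the camera images.
- stand: Fixed grey stand, base 310 x 250 x 22 mm (x -105 to +205 mm). Origin on the bench; its x points away from the robot, y left, z up; parts share its yaw. An x slide and a y slide bear an aluminium carrier (90 x 136, top at 54) with two specimen cells, 64 mm apart in y. Far end: black column (34 x 50, 150 tall, at x 180, y -90) with a thin bent arm (14 wide, 126-138 up) to the pointer.
- pointer_tip (a point): Lower tip of the fixed orange pointer cone (12 mm thick at the top, 28 mm long), 98 mm above the bench, 70 mm ahead of the stand's origin; 12 mm above the top of a shut cover.
- stage_x (a joint): Travel of the x slide along the stand's +x (away from the robot), 0 to 0.135 m. Moves freely against about 2.5 N of friction plus light damping and stays where it is left. The red ring is in line with the pointer in x at 0.115. It starts near 0, the end nearest the robot.
- stage_y (a joint): Travel of the y slide along the stand's +y (left), -0.05 to 0.05 m, friction about 2.5 N, stays where it is left. The red ring is in line with the pointer in y at -0.032.
- post_mid (a point): Half-way up the stage's black handle post (round, 16 mm diameter, 46 mm tall, from 54 to 100 mm above the bench; this point is at 77 mm), on a 26 mm wide tab of the carrier. Gripping or pushing it moves the stage. It lies 85 mm nearer the robot (stand -x) than the line through the two shut covers' rings, mid-way between them in y.
- cover_red (a joint): Hinge angle (rad) of the red-ringed cover (left, +y cell): 0 = shut, grows as it opens up and away from the robot, to 1.45. Starts at 0.85 to 1.35. A stiff hinge (about 0.04 N m): it stays at any angle. From about 0.2 rad its lip meets a sprung catch; a downward push of about 5 N at its free edge or 10 N at its middle carries it over, and it then stays below 0.03. Not snapped, it stays above 0.06.
- cover_blue (a joint): Same for the cover with the blue ring (right, -y cell).
- hinge_red (a point): Hinge axis of the red cover, mid-width, 82 mm above the bench; the axis lies along the stand's y, at the cell's side away from the robot. The cover is a white plate 48 mm wide, 6 mm thick, from 4 to 66 mm off the axis (shut: towards the robot, stand -x); its outer (upper) face lies 4 mm above the axis when shut. Black catch in front of its free edge.
- hinge_blue (a point): Same for the blue cover.
- ring_red (a point): Centre of the red ring (20 mm outside, 14 mm inside diameter) on the outer face of the left cover, 34 mm from the hinge axis, at the middle of the width; moves with the cover.
- ring_blue (a point): Centre of the blue ring on the outer face of the right cover, same sizes.
- stain_bottle: Bystander: brown bottle, 52 mm diameter, 110 mm tall, loose; origin at the centre of its underside.
- dish: Bystander: closed amber culture dish, 92 mm diameter, 16 mm tall, loose; origin at the centre of its underside.
- slide_box: Bystander: closed blue slide box 85 x 90 x 32 mm, loose; origin at the centre of its underside.

How it is judged:
By the outcome, as a careful person would: the job done as asked, in the order asked, and still so for the second after the job is handed in, with the robot touching nothing.
It also fails if it takes over 64 s, if anything falls off the work surface, if the arm or the gripper's body presses on something with over 40 N, if the wrist force passes 120 N, or if a joint passes its speed limit or range.

## Working session

There is one attempt and no reset: what is moved stays moved. The work goes in short steps, Python scripts to look and compute and a tool call to move; the robot and the scene stay as the last step left them, time stands still between calls to the robot, and variables do not carry over. Pictures are saved under pics/ and viewed, and the job is handed in when it is done.

Besides the shell and the picture viewer there is one more tool, called after "Request:" in YAML: its name, and indented under it one key for each argument. move_arm: Moves the arm, as the interface text tells. Its arguments: {"type":"object","properties":{"deltas":{"type":"array","items":{"type":"array","items":{"type":"number"}}},"force":{"type":"number"}},"required":["deltas"]}

```bash
ls; mkdir -p pics; cat > h.py <<'E'
import numpy as np, cv2
from station import manip
def K(c):
    f=240/np.tan(np.radians(c['vfov'])/2); return np.array([[f,0,c['cx']],[0,f,c['cy']],[0,0,1.]])
def ray(c,uv):
    p=cv2.undistortPoints(np.array(uv,float).reshape(-1,1,2),K(c),np.array(c['D'],float)).reshape(-1,2)
    P=np.array(c['pose']); d=np.c_[p,np.ones(len(p))]
    return P[:3,3], d@P[:3,:3].T
def onplane(c,uv,z):
    o,d=ray(c,uv); return o+d*((z-o[2])/d[:,2])[:,None]
def withdepth(c,uv,z):
    o,d=ray(c,uv); return o+d*np.array(z,float).reshape(-1,1)
def proj(c,X):
    P=np.linalg.inv(np.array(c['pose'])); 
    return cv2.projectPoints(np.array(X,float).reshape(-1,1,3),cv2.Rodrigues(P[:3,:3])[0],P[:3,3],K(c),np.array(c['D'],float))[0].reshape(-1,2)
def snap(n,tag):
    c=manip.get_calibration(n); im,d=manip.snapshot(n)
    cv2.imwrite(f'pics/{tag}.png',im[:,:,::-1]); np.savez(f'pics/{tag}.npz',im=im,d=d,pose=c['pose'],D=c['D'],vfov=c['vfov'],cx=c['cx'],cy=c['cy'])
    return c,im,d
def load(tag):
    z=np.load(f'pics/{tag}.npz'); return {k:z[k] for k in ('pose','D','vfov','cx','cy')},z['im'],z['d']
E
python3 - <<'E'
from h import *
print(manip.sense())
for n in('top','side','wrist'):
    c,im,d=snap(n,n+'0'); print(n,c)
E
```

```text
pics
{'t': 0.0, 'q': array([ 1.01549032e+00,  5.28459482e-01,  1.43389630e+00,  2.02666260e-05,
        1.18139427e+00, -1.78511776e-01]), 'qd': array([-2.23882561e-05,  2.66139521e-04, -1.34944019e-03, -8.85475182e-04,
        6.43034914e-04,  3.53177186e-04]), 'tau': array([-9.33704396e-04, -4.42351449e+01, -1.78026670e+01, -1.99870015e-04,
        8.47806805e-03,  2.53084742e-06]), 'tcp_pos': array([0.22956996, 0.58057283, 0.24133961]), 'tool_rot': array([ 1.87288293e-01,  9.82304399e-01, -1.00353949e-03, -3.95710256e-04]), 'force': array([-0.25983019,  0.30364873,  0.91989682]), 'ft_torque': array([0.02465878, 0.01916054, 0.00345281]), 'finger_gap': 0.9995905097115857}
top {'vfov': 50.27402442334954, 'cx': 312.7720738779738, 'cy': 241.57747814730556, 'D': array([-0.04600078,  0.        ,  0.        ,  0.        ,  0.        ]), 'pose': array([[-0.01282893, -0.99796366,  0.06248169,  0.48378166],
       [-0.9999085 ,  0.01253562, -0.0050842 , -0.00137869],
       [ 0.0042906 , -0.06254119, -0.99803316,  1.17467504],
       [ 0.        ,  0.        ,  0.        ,  1.        ]])}
si
[... 225 characters left out ...]
        -1.18388136e-01],
       [-6.43428099e-01, -4.74087857e-01,  6.01033265e-01,
        -7.90886293e-01],
       [ 2.24444564e-04, -7.85261308e-01, -6.19164460e-01,
         8.76698874e-01],
       [ 0.00000000e+00,  0.00000000e+00,  0.00000000e+00,
         1.00000000e+00]])}
wrist {'vfov': 67.71818671058028, 'cx': 314.5548778792267, 'cy': 232.50026747969213, 'D': array([-0.03057386,  0.        ,  0.        ,  0.        ,  0.        ]), 'pose': array([[ 0.36884402,  0.89346541,  0.25626871,  0.16387355],
       [ 0.9294891 , -0.35394705, -0.10378581,  0.60600239],
       [-0.00202348,  0.27647975, -0.96101761,  0.37185492],
       [ 0.        ,  0.        ,  0.        ,  1.        ]])}
```

View pics/top0.png

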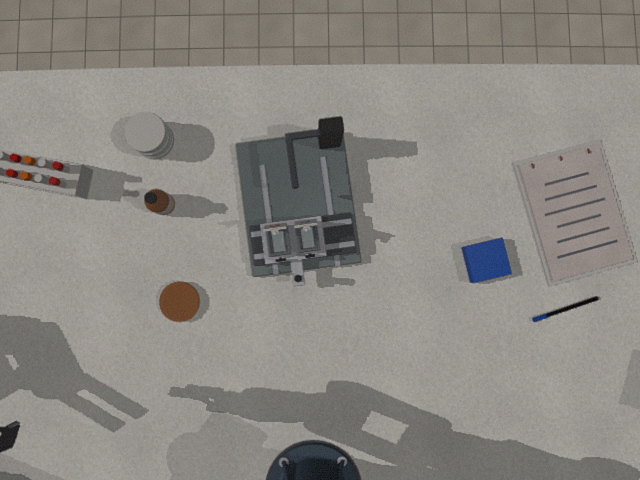

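View pics/side0.png

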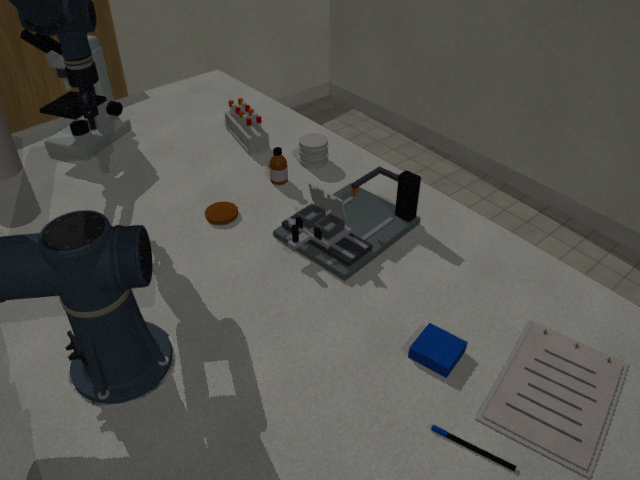

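View pics/wrist0.png

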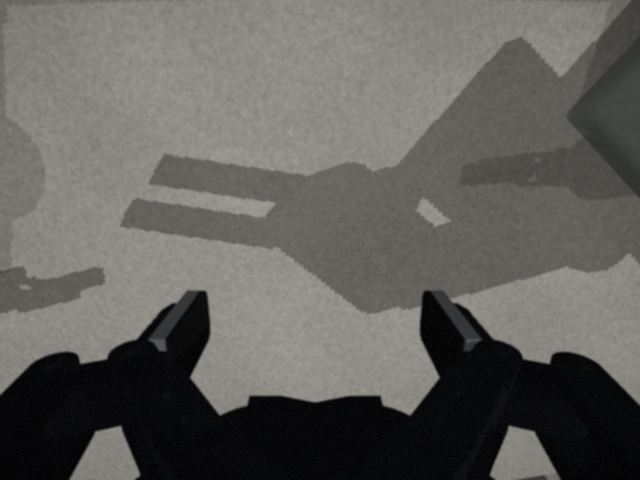

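The top view shows the stand at columns 237-360, rows 118-285, with the post at about (298,278), the column at (331,132) and the pointer arm ending near (295,188). Bottle, dish and blue box are clear of it. The wrist view only sees bench. Next I'll zoom in and measure the stand.

```bash
python3 - <<'E'
from h import *
c,im,d=load('top0')
cv2.imwrite('pics/top0z.png',cv2.resize(im[110:295,225:375,::-1],None,fx=4,fy=3.2*1.25*0.8,interpolation=cv2.INTER_CUBIC))
c2,im2,d2=load('side0')
cv2.imwrite('pics/side0z.png',cv2.resize(im2[155:285,265:430,::-1],None,fx=4.5,fy=4.5,interpolation=cv2.INTER_CUBIC))
# base: points at height 22mm
vv,uu=np.mgrid[100:300,220:380]
X=withdepth(c,np.c_[uu.ravel(),vv.ravel()],d[100:300,220:380].ravel())
z=X[:,2]; print(np.histogram(z,bins=np.arange(-.01,.16,.01)))
m=(z>.012)&(d[100:300,220:380].ravel()>0)
M=np.zeros((480,640),np.uint8); M[100:300,220:380]=m.reshape(200,160)*255
m2=(z>.015)&(z<.03)
r=cv2.minAreaRect(X[m2][:,:2].astype(np.float32)); print('rect',r)
# post top
for nm,lo,hi in(('col',.14,.16),('arm',.12,.142),('80-130',.07,.125)):
    k=(z>lo)&(z<hi); print(nm,k.sum(),X[k].mean(0),X[k].min(0),X[k].max(0))
E
```

```text
(array([7834, 8623, 1608, 7959,  427, 1358, 1508,  506,  211,  253,   80,
         72,   63,   84,  562,  507]), array([-0.01,  0.  ,  0.01,  0.02,  0.03,  0.04,  0.05,  0.06,  0.07,
        0.08,  0.09,  0.1 ,  0.11,  0.12,  0.13,  0.14,  0.15]))
rect ((0.6474927663803101, 0.027026847004890442), (0.310478150844574, 0.25047945976257324), 7.046607971191406)
col 718 [ 0.71777787 -0.01174374  0.14760669] [ 0.56234635 -0.07182294  0.14001012] [0.80561069 0.09372576 0.15472558]
arm 741 [0.72398716 0.01941346 0.13621878] [ 0.57129075 -0.07204964  0.12007343] [0.79301196 0.09433251 0.14193672]
80-130 718 [0.59817182 0.01844754 0.08970152] [ 0.46863169 -0.07204508  0.0701522 ] [0.7916864  0.09673277 0.12487371]
```

View pics/top0z.png

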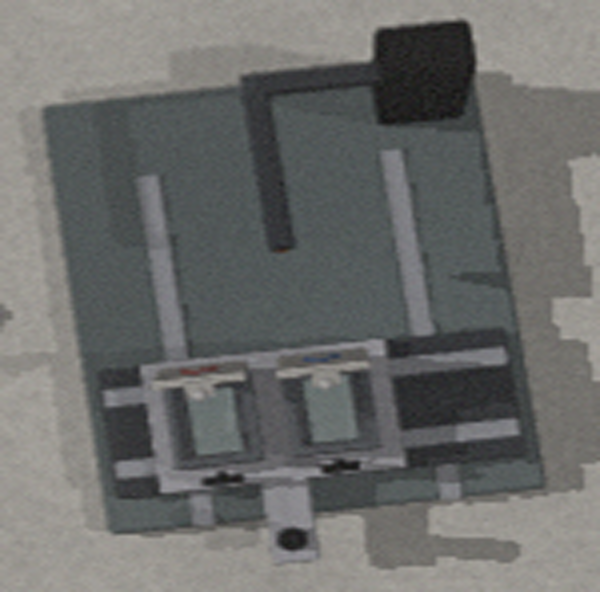

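View pics/side0z.png

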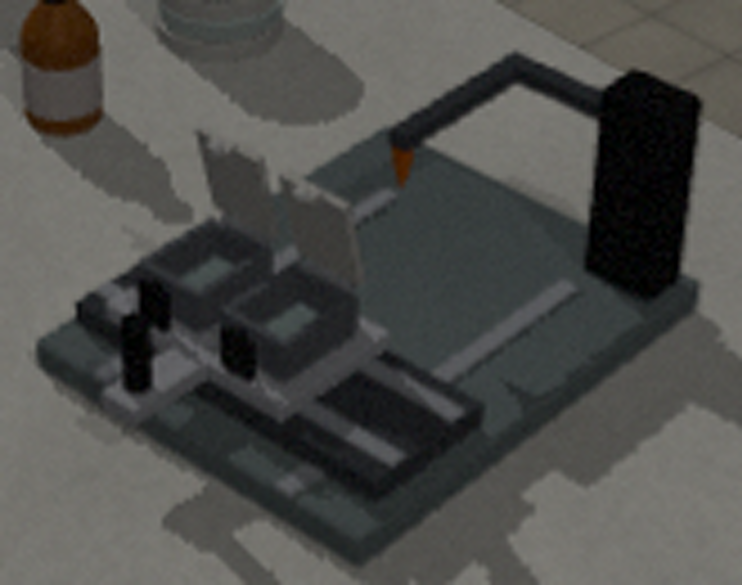

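```bash
cat >> h.py <<'E'
A=np.radians(7.05); SX=np.array([np.cos(A),np.sin(A),0]); SY=np.array([-np.sin(A),np.cos(A),0])
O=np.array([0.6475,0.0270,0])-0.05*SX
def st(X): X=np.asarray(X,float)-O; return np.c_[X@SX,X@SY,np.atleast_2d(X)[:,2]]
def wd(s): s=np.atleast_2d(s); return O+s[:,:1]*SX+s[:,1:2]*SY+s[:,2:]*[0,0,1]
def tri(c1,p1,c2,p2):
    o1,d1=ray(c1,p1);o2,d2=ray(c2,p2);d1=d1[0];d2=d2[0]
    t=np.linalg.lstsq(np.c_[d1,-d2],o2-o1,rcond=None)[0]; a=o1+t[0]*d1;b=o2+t[1]*d2
    return (a+b)/2,np.linalg.norm(a-b)
def goto(T):  # T world -> shift in tool units
    from scipy.spatial.transform import Rotation as R
    s=manip.sense(); return R.from_quat(s['tool_rot']).inv().apply(np.asarray(T)-s['tcp_pos'])/0.4
E
python3 - <<'E'
from h import *
c,im,d=load('top0'); c2,im2,d2=load('side0')
zt=lambda x,y:(225+x/4,110+y/3.2); zs=lambda x,y:(265+x/4.5,155+y/4.5)
for n,a,b in(('post top',zt(292,538),zs(134,319)),('red hi L',zt(152,383),zs(198,133)),('red hi R',zt(247,375),zs(265,155)),('blue hi L',zt(278,374),zs(283,178)),('blue hi R',zt(370,367),zs(352,208))):
    X,e=tri(c,a,c2,b); print(n,X.round(4),st(X).round(4),round(e,4))
print('post z.1',st(onplane(c,[zt(292,538)],.1)).round(4))
print('tip side', st(onplane(c2,[zs(402,187)],.098)).round(4),'col top',st(onplane(c,[zt(423,30)],.15)).round(4))
print(wd([[-.10,0,.27],[.07,0,.098]]),goto(wd([-.10,0,.27])[0]))
# pixel of side projection of stand corners as check
print(proj(c2,wd([[.07,0,.098],[-.105,.125,.022],[-.105,-.125,.022],[.205,-.125,.022]])))
E
```

```text
post top [0.4742 0.0255 0.0994] [[-0.1222  0.0198  0.0994]] 0.0013
red hi L [0.5735 0.0945 0.1396] [[-0.0151  0.0761  0.1396]] 0.0013
red hi R [0.5784 0.0449 0.1481] [[-0.0163  0.0262  0.1481]] 0.0018
blue hi L [0.5792 0.0298 0.1407] [[-0.0175  0.0112  0.1407]] 0.0007
blue hi R [ 0.5841 -0.018   0.1442] [[-0.0185 -0.0368  0.1442]] 0.0042
post z.1 [[-0.1217  0.0193  0.1   ]]
tip side [[ 0.0682 -0.0024  0.098 ]] col top [[ 0.19   -0.0914  0.15  ]]
[[0.49863409 0.00858968 0.27      ]
 [0.66734879 0.02945471 0.098     ]] [-1.15150991 -1.08270403 -0.06968853]
[[354.08935646 195.90072001]
 [272.26672145 229.6541835 ]
 [345.03344071 274.64097392]
 [421.41577417 216.56492527]]
```

Request:
move_arm:
  deltas:
    - [-0.05, -0.05, -0.01, -0.1, 60]
    - [-0.12, -0.11, -0.02, -0.3, 60]
    - [-0.19, -0.18, -0.03, -0.5, 60]
    - [-0.26, -0.24, -0.03, -0.7, 60]
    - [-0.33, -0.31, -0.03, -0.9, 60]
    - [-0.4, -0.38, -0.03, -1, 60]
    - [-0.47, -0.44, -0.03, -1, 60]
    - [-0.54, -0.51, -0.03, -1, 60]

```text
t: 0.82
tcp_pos: [0.3563, 0.3106, 0.2543]
tool_rot: [-0.062, 0.998, 0.0, 0.0]
force: [1.2, 0.7, -0.0]
finger_gap: 0.601
```

```bash
python3 - <<'E'
from h import *
s=manip.sense();print(s['t'],s['tcp_pos'],s['tool_rot'],s['finger_gap'],goto(wd([-.10,.02,.27])[0]))
E
```

```text
0.8167 [0.35630731 0.31057116 0.25433854] [-6.18427582e-02  9.98085850e-01  1.66710757e-04  2.85689066e-04] 0.6008755802431082 [-0.25995627 -0.74309253 -0.03922108]
```

Request:
move_arm:
  deltas:
    - [-0.03, -0.09, -0.01, 0, 60]
    - [-0.06, -0.18, -0.02, 0, 60]
    - [-0.1, -0.28, -0.02, 0, 60]
    - [-0.13, -0.38, -0.03, 0, 60]
    - [-0.17, -0.48, -0.03, 0, 60]
    - [-0.2, -0.58, -0.04, 0, 60]
    - [-0.24, -0.68, -0.04, 0, 60]
    - [-0.26, -0.74, -0.04, 0, 60]

```text
t: 1.48
tcp_pos: [0.497, 0.0277, 0.2706]
tool_rot: [-0.061, 0.998, -0.001, 0.001]
force: [1.2, 0.9, 0.3]
finger_gap: 0.603
```

```bash
python3 - <<'E'
from h import *
c,im,d=snap('wrist','w1')
s=manip.sense();print(s['t'],s['tcp_pos'],s['tool_rot'],s['finger_gap'],st(s['tcp_pos']))
E
```

```text
1.5333 [0.50014818 0.02377217 0.27068684] [-0.05937276  0.99822928 -0.00256454  0.00256994] 0.5975652790238131 [[-0.09663393  0.01488186  0.27068684]]
```

View pics/w1.png

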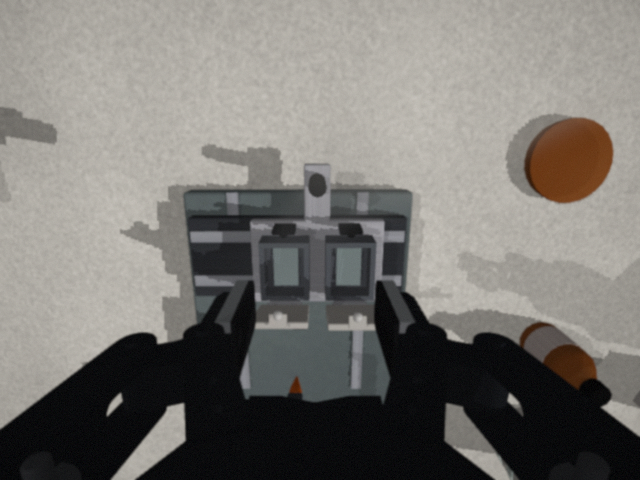

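The wrist view (image up = towards the robot) shows the post at (317,184), catches at (284,229)/(350,229), both cover free edges at row ~328, and the pointer tip at (296,377). I'll use it to cross-check positions.

```bash
python3 - <<'E'
from h import *
c,im,d=load('w1'); ct,_,_=load('top0'); cs,_,_=load('side0')
print('post',st(onplane(c,[(317,184)],.1)).round(4),'tip',st(onplane(c,[(296,377)],.098)).round(4))
print('post tri top/wrist',[ (st(X).round(4),e) for X,e in [tri(c,(317,184),ct,(298,278.1))]])
print('tip tri side/wrist',[ (st(X).round(4),e) for X,e in [tri(c,(296,377),cs,(354.3,196.5))]])
print('cover edges',st(onplane(c,[(255,329),(307,329),(328,329),(380,329)],.145)).round(4))
print(st(onplane(c,[(185,191),(411,191)],.022)).round(4))
print(c['pose'])
s=manip.sense();print(s['tcp_pos'],st(s['tcp_pos']),s['force'])
print(goto(wd([.03,.0195,.18])[0]))
E
```

```text
post [[-0.1257  0.0204  0.1   ]] tip [[ 0.0686 -0.0008  0.098 ]]
post tri top/wrist [(array([[-0.1218,  0.0203,  0.0736]]), np.float64(0.0005632136623077778))]
tip tri side/wrist [(array([[ 0.0697, -0.0009,  0.0967]]), np.float64(0.00013762392431255124))]
cover edges [[-0.0148 -0.0302  0.145 ]
 [-0.0148  0.012   0.145 ]
 [-0.0147  0.029   0.145 ]
 [-0.0146  0.0712  0.145 ]]
[[-0.1071 -0.1207  0.022 ]
 [-0.1064  0.1213  0.022 ]]
[[-0.11997641  0.95345181  0.27665015  0.42651228]
 [ 0.99277548  0.11566853  0.03190045  0.01876628]
 [-0.00158417  0.27847879 -0.96044107  0.40089219]
 [ 0.          0.          0.          1.        ]]
[0.50014818 0.02377217 0.27068684] [[-0.09663393  0.01488186  0.27068684]] [ 1.90996202 -2.98407862 -0.01273747]
[-0.31543544  0.01411817  0.22816889]
```

Request:
move_arm:
  deltas:
    - [-0.06, 0, 0, 0, 60]
    - [-0.14, 0.01, 0, 0, 60]
    - [-0.22, 0.01, 0, 0, 60]
    - [-0.29, 0.01, 0.05, 0, 60]
    - [-0.305, 0.01, 0.12, 0, 60]
    - [-0.305, 0.01, 0.18, 0, 60]
    - [-0.305, 0.01, 0.2, 0, 60]
    - [-0.305, 0.01, 0.2, 0, 60]

```text
t: 2.2
tcp_pos: [0.6136, 0.0504, 0.1873]
tool_rot: [-0.062, 0.998, 0.001, -0.004]
force: [0.1, -0.0, -0.3]
finger_gap: 0.605
```

```bash
python3 - <<'E'
from h import *
s=manip.sense();print(s['t'],s['tcp_pos'],s['tool_rot'],s['finger_gap'],st(s['tcp_pos']),s['force'])
c,im,d=snap('side','s2');print(goto(wd([.025,.0195,.13])[0]))
cv2.imwrite('pics/s2z.png',cv2.resize(im[125:285,265:430,::-1],None,fx=3.6,fy=3.6,interpolation=cv2.INTER_CUBIC))
E
```

```text
2.2 [0.6135849  0.05041812 0.18733311] [-6.16196264e-02  9.98093273e-01  5.97299021e-04 -3.53313678e-03] 0.6052109604999233 [[0.01921555 0.02740365 0.18733311]] [ 0.08371744 -0.02289551 -0.30998067]
[-0.01180551 -0.01901445  0.14835945]
```

View pics/s2z.png

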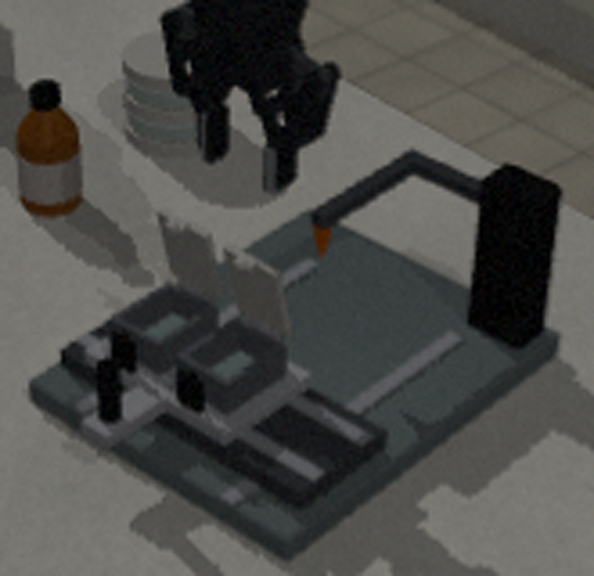

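The side view shows the open fingers above and behind both covers, clear of the pointer. I'll descend behind the covers.

Request:
move_arm:
  deltas:
    - [-0.01, -0.01, 0.02, 0, 60]
    - [-0.01, -0.019, 0.05, 0, 60]
    - [-0.01, -0.019, 0.09, 0, 60]
    - [-0.01, -0.019, 0.12, 0, 60]
    - [-0.01, -0.019, 0.14, 0, 60]
    - [-0.01, -0.019, 0.145, 0, 60]
    - [-0.01, -0.019, 0.145, 0, 60]
    - [-0.01, -0.019, 0.145, 0, 60]

```text
t: 2.92
tcp_pos: [0.6212, 0.0429, 0.1327]
tool_rot: [-0.062, 0.998, -0.0, 0.0]
force: [0.6, -0.4, -0.3]
finger_gap: 0.6
```

```bash
python3 - <<'E'
from h import *
s=manip.sense();print(s['t'],s['tcp_pos'],s['tool_rot'],s['finger_gap'],st(s['tcp_pos']),s['force'])
c,im,d=snap('side','s3');print(goto(wd([-.050,.0195,.105])[0]))
cv2.imwrite('pics/s3z.png',cv2.resize(im[125:285,265:430,::-1],None,fx=3.6,fy=3.6,interpolation=cv2.INTER_CUBIC))
E
```

```text
2.9167 [0.62118772 0.04290746 0.13266339] [-6.15907941e-02  9.98101390e-01 -6.60221059e-05  4.30353499e-04] 0.5997354395941811 [[0.02583906 0.01901664 0.13266339]] [ 0.61994637 -0.38188665 -0.25429885]
[0.19012501 0.00140424 0.06965992]
```

View pics/s3z.png

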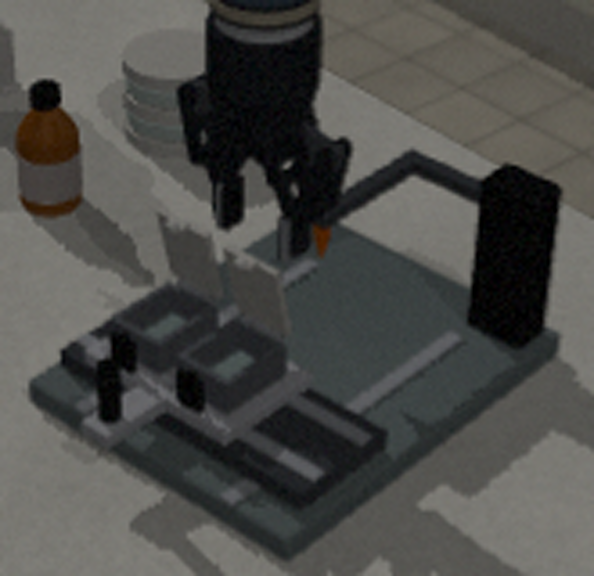

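Fingers are behind both covers. I'll sweep them towards the robot.

Request:
move_arm:
  deltas:
    - [0.02, 0, 0, 0, 60]
    - [0.05, 0, 0, 0, 60]
    - [0.08, 0, 0, 0, 60]
    - [0.11, 0, 0, 0, 60]
    - [0.14, 0, 0.01, 0, 60]
    - [0.17, 0, 0.02, 0, 60]
    - [0.19, 0, 0.03, 0, 60]
    - [0.19, 0, 0.04, 0, 60]

```text
t: 3.63
tcp_pos: [0.5433, 0.0336, 0.1166]
tool_rot: [-0.062, 0.998, 0.0, -0.001]
force: [-0.5, 0.0, 0.2]
finger_gap: 0.602
```

```bash
python3 - <<'E'
from h import *
s=manip.sense();print(s['t'],s['tcp_pos'],s['tool_rot'],s['finger_gap'],st(s['tcp_pos']),s['force'])
c,im,d=snap('side','s4');print(goto(wd([-.052,.0195,.095])[0]))
cv2.imwrite('pics/s4z.png',cv2.resize(im[125:285,265:430,::-1],None,fx=3.6,fy=3.6,interpolation=cv2.INTER_CUBIC))
E
```

```text
3.6333 [0.5432714  0.03362991 0.11664211] [-6.15276346e-02  9.98104994e-01  9.69646940e-05 -8.72864972e-04] 0.6016288753242127 [[-0.05262685  0.01937233  0.11664211]] [-0.54179786  0.0355003   0.18361603]
[0.00013484 0.00049549 0.05213071]
```

View pics/s4z.png

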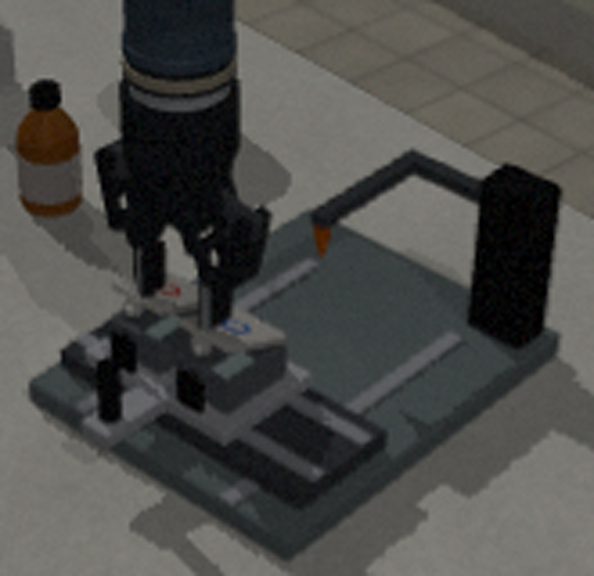

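Both covers have been swept to about 0.4 rad, with the fingers over them. Now I'll press down gently.

Request:
move_arm:
  deltas:
    - [0, 0, 0.01, 0, 60]
    - [0, 0, 0.02, 0, 60]
    - [0, 0, 0.03, 0, 60]
    - [0, 0, 0.035, 0, 60]
    - [0, 0, 0.04, 0, 60]
    - [0, 0, 0.045, 0, 60]
    - [0, 0, 0.05, 0, 60]
    - [0, 0, 0.05, 0, 60]

```text
t: 4.35
tcp_pos: [0.5479, 0.0336, 0.0984]
tool_rot: [-0.062, 0.998, -0.0, 0.003]
force: [-0.2, -0.3, 0.1]
finger_gap: 0.597
```

Request:
move_arm:
  deltas:
    - [0, 0, 0.003, 0, 60]
    - [0, 0, 0.006, 0, 60]
    - [0, 0, 0.009, 0, 60]
    - [0, 0, 0.009, 0, 60]
    - [0, 0, 0.009, 0, 60]
    - [0, 0, 0.009, 0, 60]
    - [0, 0, 0.009, 0, 60]
    - [0, 0, 0.009, 0, 60]

```text
t: 5.02
tcp_pos: [0.5459, 0.0335, 0.0934]
tool_rot: [-0.062, 0.998, -0.0, 0.0]
force: [-0.9, -0.2, 10.7]
finger_gap: 0.602
```

Request:
move_arm:
  deltas:
    - [0, 0, 0.003, 0, 60]
    - [0, 0, 0.006, 0, 60]
    - [0, 0, 0.008, 0, 60]
    - [0, 0, 0.01, 0, 60]
    - [0, 0, 0.01, 0, 60]
    - [0, 0, 0.01, 0, 60]
    - [0, 0, 0.01, 0, 60]
    - [0, 0, 0.01, 0, 60]

```text
t: 5.68
tcp_pos: [0.5485, 0.0336, 0.0928]
tool_rot: [-0.061, 0.998, -0.0, 0.004]
force: [-2.7, 2.4, 30.8]
finger_gap: 0.597
```

```bash
python3 - <<'E'
from h import *
s=manip.sense();print(s['t'],s['tcp_pos'],st(s['tcp_pos']),s['force'],s['ft_torque'])
c,im,d=snap('side','s5')
cv2.imwrite('pics/s5z.png',cv2.resize(im[155:285,265:430,::-1],None,fx=4.5,fy=4.5,interpolation=cv2.INTER_CUBIC))
E
```

```text
5.6833 [0.54853526 0.033608   0.09276517] [[-0.04740547  0.01870452  0.09276517]] [-2.66620095  2.43355965 30.83929365] [0.38936371 0.33058657 0.04798438]
```

View pics/s5z.png

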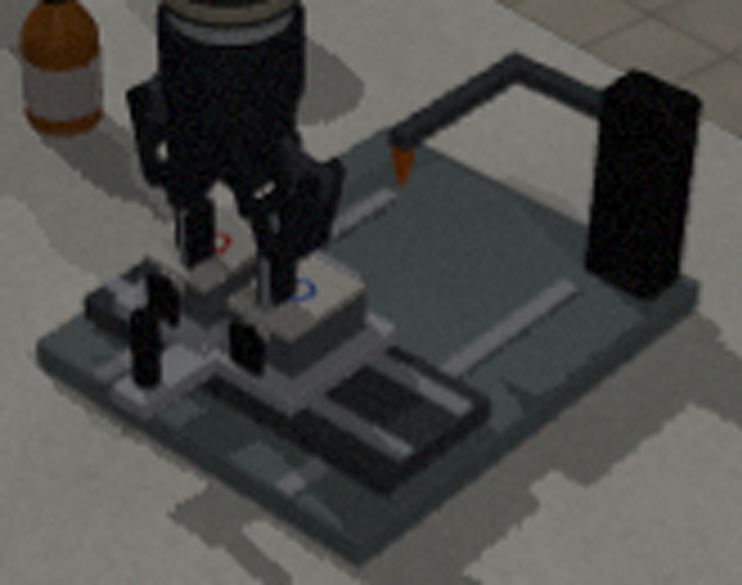

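The covers look flush under 31 N. I'll lift and check.

Request:
move_arm:
  deltas:
    - [0, 0, -0.02, 0, 60]
    - [0, 0, -0.07, 0, 60]
    - [0.03, 0, -0.15, 0, 60]
    - [0.08, 0, -0.23, 0, 60]
    - [0.13, 0, -0.3, 0, 60]
    - [0.17, 0, -0.35, 0, 60]
    - [0.18, 0, -0.36, 0, 60]
    - [0.18, 0, -0.36, 0, 60]

```text
t: 6.4
tcp_pos: [0.4732, 0.0247, 0.2332]
tool_rot: [-0.061, 0.998, -0.0, 0.0]
force: [0.6, 0.5, -0.3]
finger_gap: 0.599
```

```bash
python3 - <<'E'
from h import *
s=manip.sense();print(s['t'],s['tcp_pos'],st(s['tcp_pos']),s['force'])
c,im,d=snap('side','s6')
cv2.imwrite('pics/s6z.png',cv2.resize(im[155:285,265:430,::-1],None,fx=4.5,fy=4.5,interpolation=cv2.INTER_CUBIC))
c,im,d=snap('wrist','w6');c,im,d=snap('top','t6')
E
```

```text
6.4 [0.47320664 0.02472055 0.23321344] [[-0.12325537  0.01912976  0.23321344]] [ 0.58551233  0.53147351 -0.26007299]
```

View pics/s6z.png

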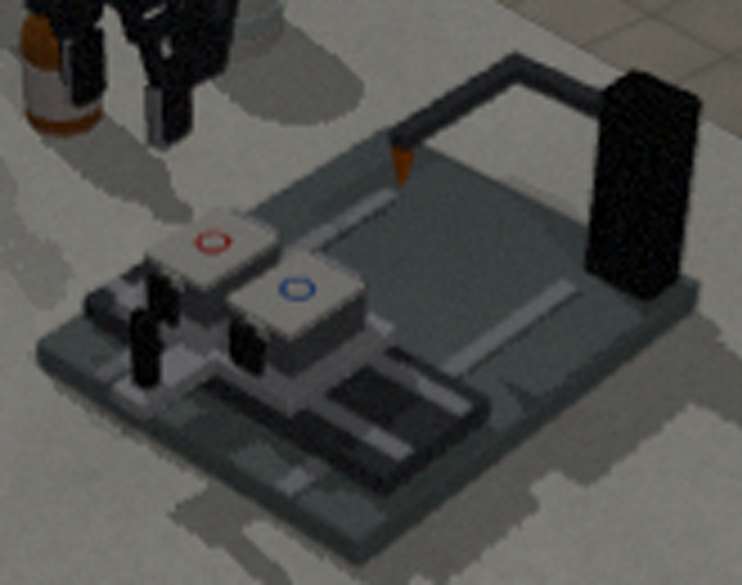

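View pics/w6.png

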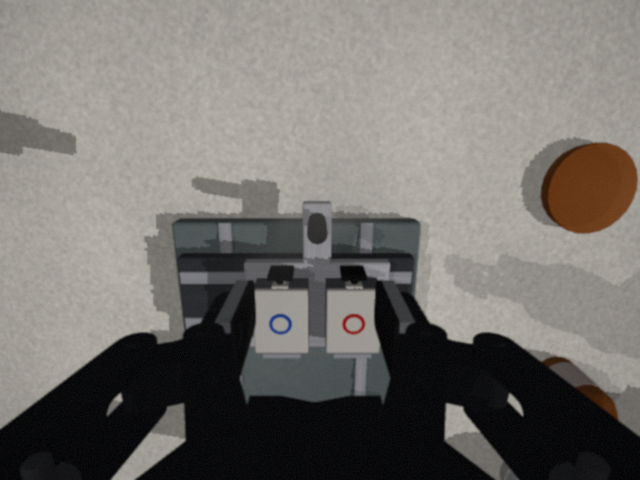

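Both covers look flat. The red ring is at wrist (354,324) and side zoom (213,242); the blue ring at (280,324) and (297,289). Next I'll measure the cover tilt and the positions.

```bash
cat >> h.py <<'E'
def ringpx(im,col,box):
    u0,u1,v0,v1=box; h=cv2.cvtColor(im[v0:v1,u0:u1],cv2.COLOR_RGB2HSV).astype(int)
    hue=((h[...,0]<8)|(h[...,0]>172)) if col=='r' else ((h[...,0]>105)&(h[...,0]<130))
    m=(hue&(h[...,1]>90)).astype(np.uint8)
    n,l,s,_=cv2.connectedComponentsWithStats(m,connectivity=8)
    if n<2: return None
    k=1+s[1:,4].argmax(); vv,uu=np.nonzero(l==k)
    return ((s[k,0]+(s[k,2]-1)/2+u0),(s[k,1]+(s[k,3]-1)/2+v0)),s[k].tolist()
E
python3 - <<'E'
from h import *
bw=(250,385,285,360); bs=(295,350,195,235); bt=(250,340,215,275)
C={t:load(t) for t in('w6','s6','t6')}
for col in'rb':
    P={t:ringpx(C[t][1],col,b) for t,b in(('w6',bw),('s6',bs),('t6',bt))}
    print(col,P)
    ps={t:P[t][0] for t in P if P[t]}
    print(' wrist@86',st(onplane(C['w6'][0],[ps['w6']],.086)).round(4),'side@86',st(onplane(C['s6'][0],[ps['s6']],.086)).round(4))
    X,e=tri(C['w6'][0],ps['w6'],C['s6'][0],ps['s6']);print(' tri',st(X).round(4),round(e,4))
# plane fit on covers from depth
for t in('w6','t6','s6'):
    c,im,d=C[t]; vv,uu=np.mgrid[0:480,0:640]; X=withdepth(c,np.c_[uu.ravel(),vv.ravel()],d.ravel()); S=st(X)
    for nm,yc in(('red',.0515),('blue',-.0125)):
        k=(d.ravel()>0)&(abs(S[:,1]-yc)<.02)&(S[:,0]>-.065)&(S[:,0]<-.012)&(S[:,2]>.07)&(S[:,2]<.11)
        if k.sum()<30: continue
        p=np.polyfit(S[k,0],S[k,2],1); print(t,nm,k.sum(),'slope',p[0].round(3),'z mid',np.polyval(p,-.037).round(4))
s=manip.sense();print(s['tcp_pos'],st(s['tcp_pos']),c['pose'][:3,3])
E
```

```text
r {'w6': ((np.float64(353.0), np.float64(323.5)), [92, 29, 23, 20, 180]), 's6': ((np.float64(311.5), np.float64(208.5)), [13, 12, 8, 4, 14]), 't6': ((np.float64(277.0), np.float64(237.5)), [23, 18, 9, 10, 35])}
 wrist@86 [[-0.0314  0.0517  0.086 ]] side@86 [[-0.032   0.0532  0.086 ]]
 tri [[-0.0328  0.0517  0.0876]] 0.001
b {'w6': ((np.float64(280.5), np.float64(323.5)), [20, 29, 22, 20, 150]), 's6': ((np.float64(327.5), np.float64(218.5)), [32, 22, 2, 4, 6]), 't6': ((np.float64(307.0), np.float64(233.5)), [53, 14, 9, 10, 25])}
 wrist@86 [[-0.0314 -0.0114  0.086 ]] side@86 [[-0.0353 -0.0047  0.086 ]]
 tri [[-0.0379 -0.0098  0.0921]] 0.0052
w6 red 2544 slope 0.061 z mid 0.0845
w6 blue 2619 slope 0.053 z mid 0.0846
t6 red 379 slope 0.003 z mid 0.0862
t6 blue 447 slope 0.017 z mid 0.0861
s6 red 228 slope 0.081 z mid 0.0851
s6 blue 248 slope 0.082 z mid 0.0849
[0.47407357 0.0247204  0.23132775] [[-0.12239501  0.01902321  0.23132775]] [-0.11838814 -0.79088629  0.87669887]
```

Both covers are at z≈0.086, and the slope shows no raised free edge, so both are shut. The rings put the post at stand (-0.117, 0.020). I'll go down over the post.

```bash
python3 - <<'E'
from h import *
print(goto(wd([-.117,.0198,.076])[0]))
c,im,d=load('w6'); ct,_,_=load('s6'); 
print(proj(c,wd([[-.117,.0198,.1],[-.117,.0198,.054],[-.122,.0198,.1]])), proj(ct,wd([[-.117,.0198,.1],[-.117,.0198,.054]])))
E
```

```text
[-0.01419423  0.00169076  0.38829537]
[[316.48328746 233.63285542]
 [316.23140384 219.15142462]
 [316.48547766 227.32558117]] [[296.59689854 224.69231041]
 [297.22177819 239.71557197]]
```

Request:
move_arm:
  deltas:
    - [-0.014, 0.002, 0.04, 0, 60]
    - [-0.014, 0.002, 0.12, 0, 60]
    - [-0.014, 0.002, 0.2, 0, 60]
    - [-0.014, 0.002, 0.28, 0, 60]
    - [-0.014, 0.002, 0.34, 0, 60]
    - [-0.014, 0.002, 0.375, 0, 60]
    - [-0.014, 0.002, 0.385, 0, 60]
    - [-0.014, 0.002, 0.385, 0, 60]

```text
t: 7.22
tcp_pos: [0.4785, 0.0264, 0.0763]
tool_rot: [-0.062, 0.998, 0.001, -0.002]
force: [-0.2, 0.4, 0.1]
finger_gap: 0.602
```

```bash
python3 - <<'E'
from h import *
s=manip.sense();print(s['t'],s['tcp_pos'],st(s['tcp_pos']),s['force'],s['tool_rot'])
c,im,d=snap('side','s7')
cv2.imwrite('pics/s7z.png',cv2.resize(im[155:285,265:430,::-1],None,fx=4.5,fy=4.5,interpolation=cv2.INTER_CUBIC))
E
```

```text
7.2167 [0.47848865 0.0264261  0.0762703 ] [[-0.11780396  0.02017413  0.0762703 ]] [-0.20970867  0.35203055  0.10947788] [-6.15808862e-02  9.98098923e-01  6.03564453e-04 -2.44337899e-03]
```

View pics/s7z.png

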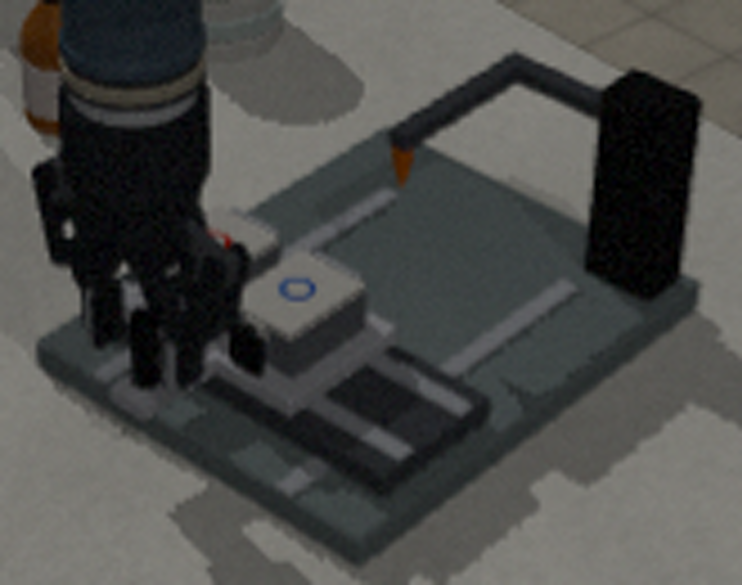

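The post stands between the open fingers. I'll grip it.

Request:
move_arm:
  deltas:
    - [0, 0, 0, 0, 40]
    - [0, 0, 0, 0, 20]
    - [0, 0, 0, 0, 5]
    - [0, 0, 0, 0, 0]
    - [0, 0, 0, 0, 0]
    - [0, 0, 0, 0, 0]
    - [0, 0, 0, 0, 0]
    - [0, 0, 0, 0, 0]
  force: 30

```text
t: 7.93
tcp_pos: [0.4801, 0.0262, 0.0797]
tool_rot: [-0.062, 0.998, -0.0, 0.001]
force: [0.3, 1.1, 6.5]
finger_gap: 0.181
```

```bash
python3 - <<'E'
from h import *
s=manip.sense();print(s['t'],s['tcp_pos'],st(s['tcp_pos']),s['force'],s['finger_gap'])
p=st(s['tcp_pos'])[0]
print(goto(wd([-.0155,-.0325,.0763])[0]))
E
```

```text
7.9333 [0.48010563 0.02621912 0.07969444] [[-0.11622461  0.01977025  0.07969444]] [0.31106071 1.12735511 6.48954033] 0.1807365408176004
[-0.25177684 -0.13069964  0.00912183]
```

Request:
move_arm:
  deltas:
    - [0, 0, -0.008, 0, 0]
    - [-0.015, -0.008, -0.008, 0, 0]
    - [-0.04, -0.02, -0.008, 0, 0]
    - [-0.07, -0.036, -0.008, 0, 0]
    - [-0.1, -0.052, -0.008, 0, 0]
    - [-0.125, -0.065, -0.008, 0, 0]
    - [-0.14, -0.073, -0.008, 0, 0]
    - [-0.14, -0.073, -0.008, 0, 0]

```text
t: 8.6
tcp_pos: [0.5387, 0.0039, 0.0806]
tool_rot: [-0.061, 0.998, 0.0, -0.001]
force: [0.2, 0.6, -15.2]
finger_gap: 0.178
```

```bash
python3 - <<'E'
from h import *
s=manip.sense();print(s['t'],s['tcp_pos'],st(s['tcp_pos']),s['force'],s['finger_gap'])
c,im,d=snap('side','s8')
cv2.imwrite('pics/s8z.png',cv2.resize(im[155:285,265:430,::-1],None,fx=4.5,fy=4.5,interpolation=cv2.INTER_CUBIC))
c,im,d=snap('wrist','w8')
print(goto(wd([-.0155,-.0325,.0795])[0]))
E
```

```text
8.6 [0.53871112 0.0039414  0.08060352] [[-0.06079648 -0.00953201  0.08060352]] [  0.17428795   0.56246215 -15.22347232] 0.17754519935916704
[-0.11338168 -0.05740789  0.00288961]
```

View pics/s8z.png

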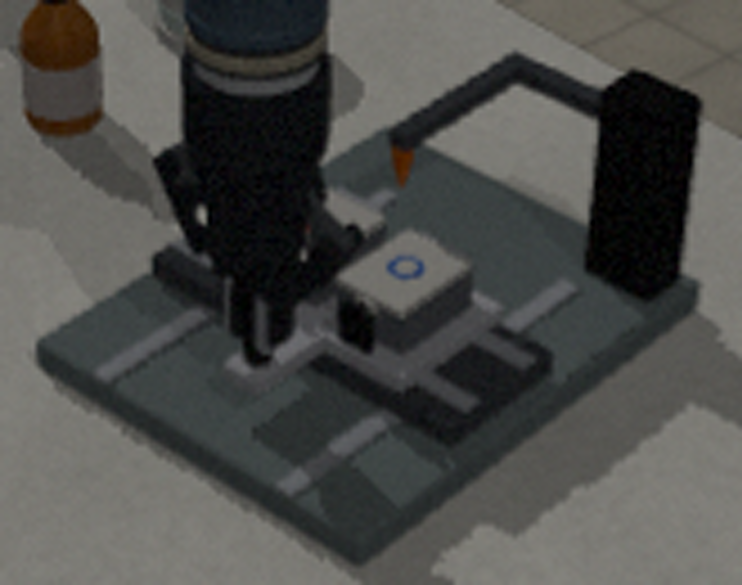

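View pics/w8.png

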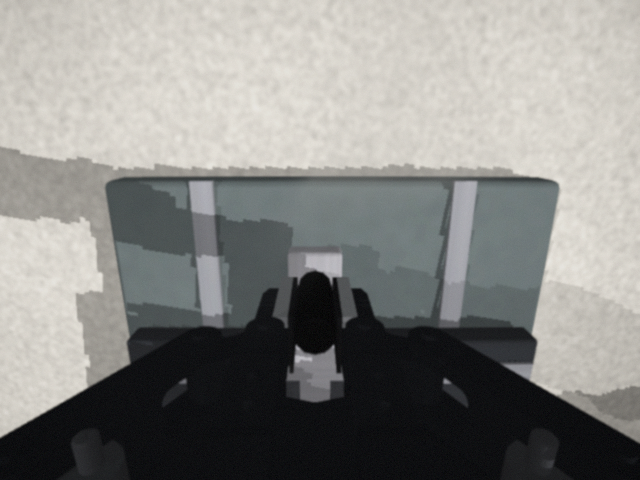

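The stage follows the grip. I'll continue the slide.

Request:
move_arm:
  deltas:
    - [-0.012, -0.006, 0.003, 0, 0]
    - [-0.035, -0.018, 0.005, 0, 0]
    - [-0.06, -0.03, 0.005, 0, 0]
    - [-0.085, -0.043, 0.005, 0, 0]
    - [-0.103, -0.052, 0.005, 0, 0]
    - [-0.112, -0.057, 0.005, 0, 0]
    - [-0.112, -0.057, 0.005, 0, 0]
    - [-0.112, -0.057, 0.005, 0, 0]

```text
t: 9.37
tcp_pos: [0.5872, -0.0134, 0.0805]
tool_rot: [-0.062, 0.998, -0.001, 0.002]
force: [2.4, 0.2, -4.2]
finger_gap: 0.174
```

```bash
python3 - <<'E'
from h import *
s=manip.sense();print(s['t'],s['tcp_pos'],st(s['tcp_pos']),s['force'],s['finger_gap'])
c,im,d=snap('side','s9')
cv2.imwrite('pics/s9z.png',cv2.resize(im[155:285,265:430,::-1],None,fx=4.5,fy=4.5,interpolation=cv2.INTER_CUBIC))
c,im,d=snap('top','t9')
cv2.imwrite('pics/t9z.png',cv2.resize(im[110:295,225:375,::-1],None,fx=3.2,fy=3.2,interpolation=cv2.INTER_CUBIC))
s=manip.sense();print(st(s['tcp_pos']))
E
```

```text
9.3667 [ 0.58724651 -0.01343807  0.08048544] [[-0.01476112 -0.03273709  0.08048544]] [ 2.4089      0.23875823 -4.21352393] 0.17424044123210433
[[-0.01476576 -0.0327158   0.08047988]]
```

View pics/s9z.png

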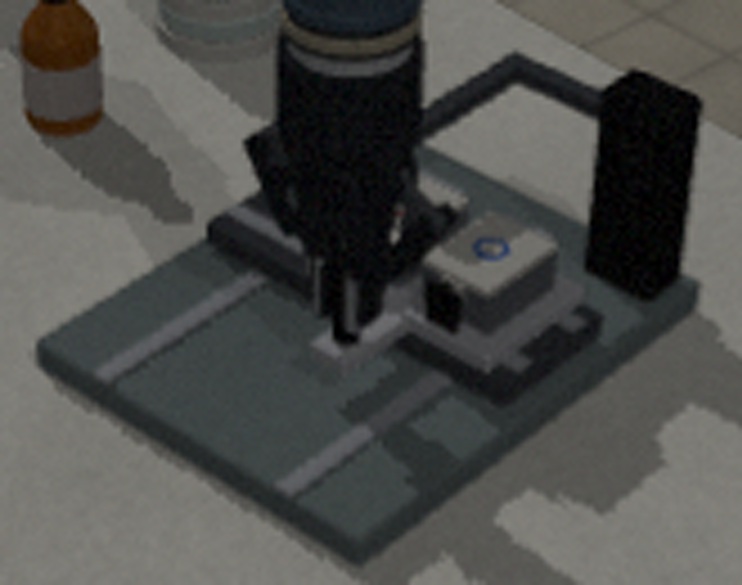

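View pics/t9z.png

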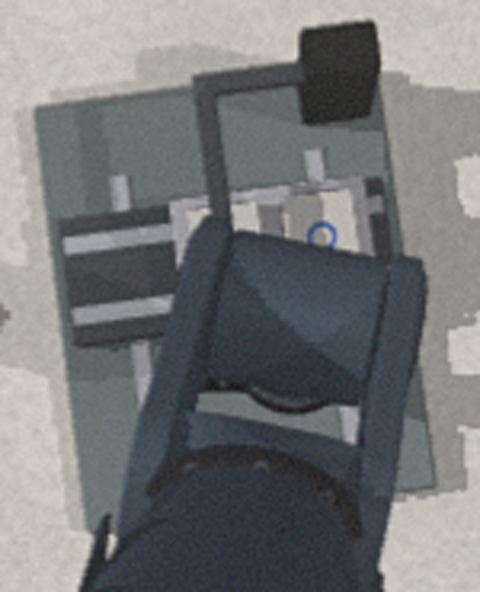

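The stage is at the target by arm position. I'll release, then lift away towards the robot.

Request:
move_arm:
  deltas:
    - [0, 0, 0, 0, 20]
    - [0, 0, 0, 0, 35]
    - [0, 0, 0, 0, 50]
    - [0, 0, 0, 0, 60]
    - [0, 0, 0, 0, 60]
    - [0, 0, -0.03, 0, 60]
    - [0, 0, -0.08, 0, 60]
    - [0, 0, -0.15, 0, 60]

```text
t: 10.13
tcp_pos: [0.5843, -0.0128, 0.1394]
tool_rot: [-0.062, 0.998, 0.001, -0.002]
force: [-0.0, 0.4, -0.2]
finger_gap: 0.599
```

Request:
move_arm:
  deltas:
    - [0.03, 0, -0.08, 0, 60]
    - [0.08, 0, -0.14, 0, 60]
    - [0.15, 0, -0.18, 0, 60]
    - [0.22, 0, -0.2, 0, 60]
    - [0.28, 0, -0.2, 0, 60]
    - [0.31, 0, -0.2, 0, 60]
    - [0.31, 0, -0.2, 0, 60]
    - [0.31, 0, -0.2, 0, 60]

```text
t: 10.8
tcp_pos: [0.4631, -0.0284, 0.2209]
tool_rot: [-0.061, 0.998, -0.0, 0.001]
force: [0.2, 0.3, 0.7]
finger_gap: 0.6
```

```bash
python3 - <<'E'
from h import *
c,im,d=snap('side','s10')
cv2.imwrite('pics/s10z.png',cv2.resize(im[155:285,265:430,::-1],None,fx=4.5,fy=4.5,interpolation=cv2.INTER_CUBIC))
c,im,d=snap('top','t10')
cv2.imwrite('pics/t10z.png',cv2.resize(im[110:295,225:375,::-1],None,fx=3.2,fy=3.2,interpolation=cv2.INTER_CUBIC))
c,im,d=snap('wrist','w10')
s=manip.sense();print(st(s['tcp_pos']),s['tcp_pos'],s['t'])
E
```

```text
[[-0.13864697 -0.03259213  0.22025877]] [ 0.46427951 -0.02849938  0.22025877] 10.95
```

View pics/s10z.png

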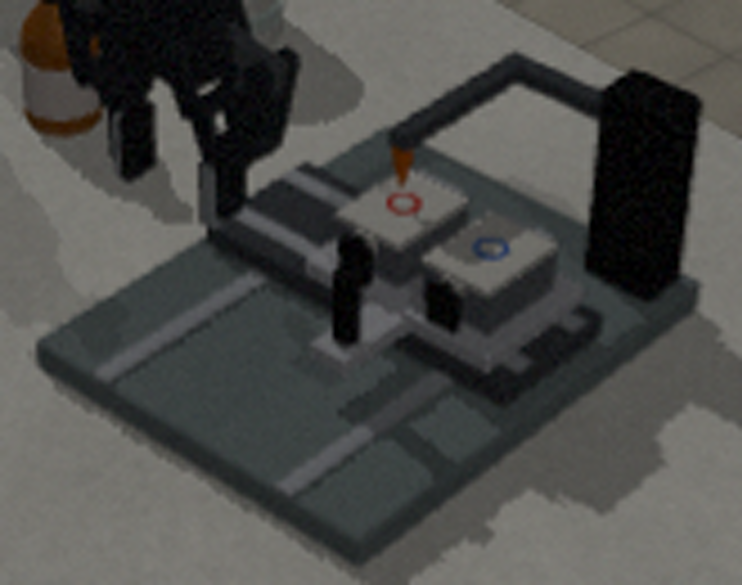

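View pics/w10.png

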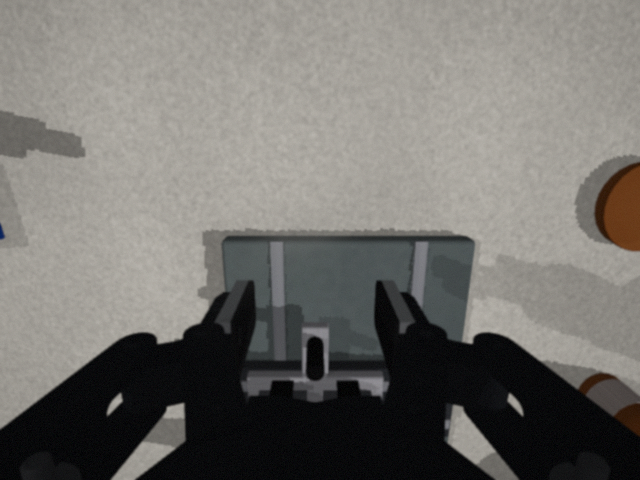

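View pics/t10z.png

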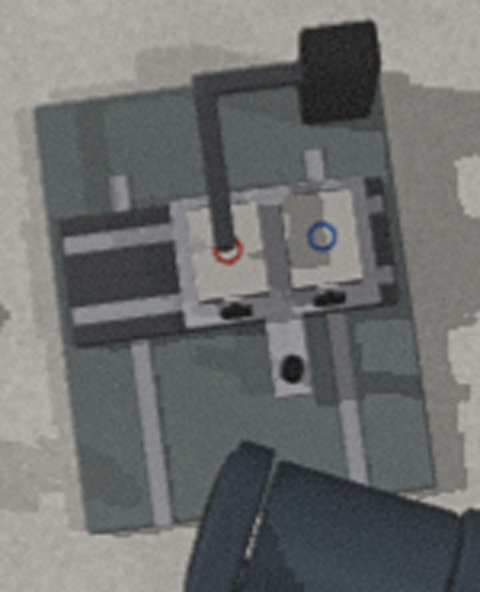

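The side view shows the pointer tip at zoom (402,187) just above the red ring centred at (404,203). The top view shows the arm's end over the red ring. I'll take precise offsets.

```bash
python3 - <<'E'
from h import *
c,im,d=load('s10'); ct,imt,dt=load('t10')
rs=ringpx(im,'r',(340,366,190,215)); bs=ringpx(im,'b',(365,385,200,218)); print(rs,bs)
zs=lambda x,y:(265+(x+.5)/4.5-.5,155+(y+.5)/4.5-.5); zt=lambda x,y:(225+(x+.5)/3.2-.5,110+(y+.5)/3.2-.5)
tip=st(onplane(c,[zs(402,187)],.098))[0]
for p in(zs(404,203.5),rs[0]): 
    r=st(onplane(c,[p],.086))[0]; print('side ring-tip',(r-tip).round(4),r.round(4),tip.round(4))
print('blue side',st(onplane(c,[zs(491,248)],.086)).round(4))
print('top: red',st(onplane(ct,[zt(228,249)],.086)).round(4),'blue',st(onplane(ct,[zt(321,236)],.086)).round(4),'post',st(onplane(ct,[zt(292,368)],.1)).round(4))
print(goto(wd([-.005,-.0,.24])[0]))
E
```

```text
((np.float64(354.5), np.float64(200.0)), [11, 8, 8, 5, 17]) ((np.float64(371.0), np.float64(209.5)), [5, 8, 3, 4, 7])
side ring-tip [ 0.0017 -0.0006 -0.012 ] [ 0.0705 -0.0011  0.086 ] [ 0.0688 -0.0005  0.098 ]
side ring-tip [ 0.0013 -0.0013 -0.012 ] [ 0.0701 -0.0018  0.086 ] [ 0.0688 -0.0005  0.098 ]
blue side [[ 0.0706 -0.0647  0.086 ]]
top: red [[ 0.0713 -0.0018  0.086 ]] blue [[ 0.0716 -0.0649  0.086 ]] post [[-0.0153 -0.0332  0.1   ]]
[-0.33423411  0.08132818 -0.04881101]
```

Ring-to-tip offset is about (1.5, -1) mm, well inside the 7 mm radius. I'll take one closer wrist view to confirm it.

Request:
move_arm:
  deltas:
    - [-0.03, 0.01, -0.03, 0, 60]
    - [-0.08, 0.02, -0.05, 0, 60]
    - [-0.14, 0.04, -0.05, 0, 60]
    - [-0.2, 0.06, -0.05, 0, 60]
    - [-0.26, 0.08, -0.05, 0, 60]
    - [-0.31, 0.08, -0.05, 0, 60]
    - [-0.33, 0.08, -0.05, 0, 60]
    - [-0.33, 0.08, -0.05, 0, 60]

```text
t: 11.62
tcp_pos: [0.5921, 0.02, 0.2393]
tool_rot: [-0.062, 0.998, -0.0, 0.001]
force: [-0.7, -0.2, -0.2]
finger_gap: 0.599
```

```bash
python3 - <<'E'
from h import *
manip.snapshot('wrist');manip.snapshot('wrist')
c,im,d=snap('wrist','w11')
cv2.imwrite('pics/w11z.png',cv2.resize(im[230:400,230:400,::-1],None,fx=3.5,fy=3.5,interpolation=cv2.INTER_CUBIC))
s=manip.sense();print(s['t'],st(s['tcp_pos']),c['pose'][:3,3])
rw=ringpx(im,'r',(240,400,240,400));print(rw)
S=st(withdepth(c,np.c_[np.tile(np.arange(640),480),np.repeat(np.arange(480),640)],d.ravel()))
for nm,yc in(('red',0),('blue',-.064)):
    k=(d.ravel()>0)&(abs(S[:,1]-yc)<.02)&(S[:,0]>.044)&(S[:,0]<.095)&(S[:,2]>.075)&(S[:,2]<.093)
    if k.sum()>30: p=np.polyfit(S[k,0],S[k,2],1);print(nm,k.sum(),p[0].round(3),np.polyval(p,.07).round(4))
E
```

```text
11.7667 [[-9.39594509e-03 -6.61034029e-05  2.39322018e-01]] [0.51911435 0.01045537 0.36973893]
((np.float64(314.0), np.float64(308.0)), [63, 58, 23, 21, 174])
red 2118 0.006 0.085
blue 740 0.001 0.0848
```

View pics/w11z.png

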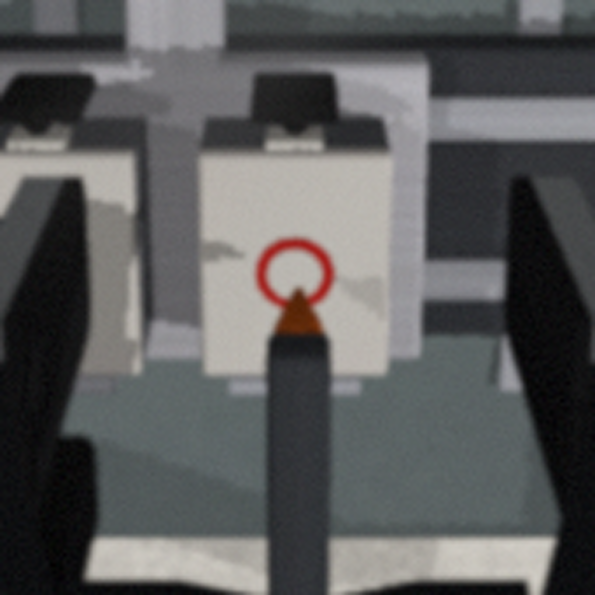

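```bash
python3 - <<'E'
from h import *
c,im,d=load('w11')
f=lambda x,y:(230+(x+.5)/3.5-.5,230+(y+.5)/3.5-.5)
t=st(onplane(c,[f(298,288)],.098))[0]; r=st(onplane(c,[f(295,273)],.086))[0]; print(t.round(4),r.round(4),(r-t).round(4))
# bystanders in top before/after
a,b=load('top0')[1],load('t10')[1]
for n,bx in(('bottle/dish',(140,205,180,330)),('box',(455,520,230,290))):
    u0,u1,v0,v1=bx; print(n,np.abs(a[v0:v1,u0:u1].astype(int)-b[v0:v1,u0:u1]).mean(), np.argwhere(np.abs(a[v0:v1,u0:u1].astype(int)-b[v0:v1,u0:u1]).max(2)>40).shape)
E
```

```text
[ 0.0679 -0.0005  0.098 ] [ 0.0702 -0.0013  0.086 ] [ 0.0023 -0.0007 -0.012 ]
bottle/dish 9.117094017094017 (0, 2)
box 12.09940170940171 (2, 2)
```

All checks agree, so I'm handing in.

```bash
python3 -c "
from station import manip
s=manip.sense();print(s['t'],s['force'],abs(s['qd']).max());print(manip.sign_off())"
```

```text
11.7667 [-0.39150972  0.46435686 -0.61751576] 0.012919739533646741
the job is handed in; nothing more can be done
None
```

I shut both covers first, then slid the stage by its post until the pointer stood over the inside of the red ring, and let go. I handed the job in at 11.8 s of robot time, with the gripper open and clear of everything. `sign_off` gives no verdict.

- **Covers:** I swept both down with the open fingers, then pressed them together. The wrist force was about 31 N at the end of the press. Depth readings afterwards put both faces at about 85 mm, with no raised free edge. Right after the press, the top, wrist and side cameras disagreed on tilt, from about 0 to 0.08 rad, but never in the opening direction. The last wrist view read under 0.01 rad for both.
- **Pointer over ring:** The side view puts the ring centre about 1.5 mm in x and 1 mm in y from the tip. The last wrist view gives 2.3 mm and 0.7 mm. The top view agrees on the ring's place, and the limit is 7 mm.
- **Stage shift while pressing:** The stage slid about 5 mm in x while I pressed the covers. I measured it again before gripping the post.
- **Bystanders:** The areas around the bottle, dish and blue box look unchanged between the first and last top views.

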